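# Clip the glued strips and shut them in the curing box

## Task

Put every sprung clip that lies on the bench on a freshly glued strip of its own on the drawn-out tray: pinch its tails so that the jaws open, bring the jaws over the strip and let them close squarely on it (any strips will do; some may stay bare), with the clip lying level and its tails towards the front of the tray. When all clips hold, slide the tray fully home into the curing box, and then push the door shut, without slamming it, until it is seated on its catch. Leave the jar, the rosin and the cork block alone.

Things in the scene. Friction and masses are not known exactly. Their poses are not given: they have to be found in the camera images.
- curing_box: low green curing box standing on the bench, 170 deep (its x) x 266 wide (its y) x 78 mm high; origin under its centre, its x axis points to its back, z up; the open front lies 85 mm from the origin towards its -x; side walls 6 mm, roof underside at 72 mm
- door (a joint): angle of the windowed front door on the box, rad: 0 fully shut and seated on its catch, grows as it opens, up to 2.4; upright hinge at the LEFT front edge of the box (its +y side). The door stays where it is left. A sprung roller catch near its free edge starts to resist at about 0.05 rad; some 5 N at the free edge pushes the door past it, and over the last 0.02 rad it snaps home and is held. A door left resting against the roller (about 0.05 rad) is not shut
- door_hinge (a point): point on the hinge axis of the door, 42 mm above the bench, fixed to the box at its front left; from here the shut door runs 266 mm along the box's -y; the door is 12 mm thick (the axis lies in its mid-plane), lower edge at 7, top edge at 77 mm above the bench
- door_edge (a point): point on the outer face of the door, 235 mm from the hinge axis and 60 mm above the bench: the place to push
- tray (a joint): how far the aluminium tray is drawn out of the box, m: 0 fully home, 0.165 fully out (towards the box's -x, away from its back); it stays where it is left, about 1.5 N moves it
- tray_pull (a point): middle of the front face of the upright pull plate at the tray's front edge, 50 mm above the bench; the plate is 44 wide, 5 thick, its top at 58 mm; with the tray home the plate lies flush inside the front of the box, under where the roof is set back 14 mm. The tray's floor is at 13 mm above the bench, its front lip at 18 mm; the lip lies 89 mm in front of the strips
- strip_0 (a point): middle of the top edge of glued two-ply wooden strip 0 (leftmost), standing fixed on the tray, 60 mm above the bench; the strip is 18 long (point x = the box's x), 5 thick (point y) and bare for 38 mm downward to the wooden batten (26 mm long in x, top at 22 mm); strips stand 64 mm apart
- strip_1 (a point): middle of the top edge of glued two-ply wooden strip 1 (second from left), standing fixed on the tray, 60 mm above the bench; the strip is 18 long (point x = the box's x), 5 thick (point y) and bare for 38 mm downward to the wooden batten (26 mm long in x, top at 22 mm); strips stand 64 mm apart
- strip_2 (a point): middle of the top edge of glued two-ply wooden strip 2 (third from left), standing fixed on the tray, 60 mm above the bench; the strip is 18 long (point x = the box's x), 5 thick (point y) and bare for 38 mm downward to the wooden batten (26 mm long in x, top at 22 mm); strips stand 64 mm apart
- strip_3 (a point): middle of the top edge of glued two-ply wooden strip 3 (rightmost), standing fixed on the tray, 60 mm above the bench; the strip is 18 long (point x = the box's x), 5 thick (point y) and bare for 38 mm downward to the wooden batten (26 mm long in x, top at 22 mm); strips stand 64 mm apart
- clip_a: sprung wooden clip like a large clothes peg, red marks on its tails, 75 long, 22 high lying on its side; origin under its spring, x points to the mouth (jaw tips +35 mm), tails end at -40, 36 mm wide. Pinched 30 mm behind the origin (31 wide at rest, 16 squeezed, about 8 N) its jaws open to 14 mm; let go and they close and hold it on a strip. Either side may be up. May be absent
- clip_a_mouth (a point): middle of the jaws of clip_a, 24 mm ahead of its origin and 11 mm above its underside; the jaw pads reach from 11 mm behind to 11 mm ahead of it
- clip_b: sprung wooden clip like a large clothes peg, red marks on its tails, 75 long, 22 high lying on its side; origin under its spring, x points to the mouth (jaw tips +35 mm), tails end at -40, 36 mm wide. Pinched 30 mm behind the origin (31 wide at rest, 16 squeezed, about 8 N) its jaws open to 14 mm; let go and they close and hold it on a strip. Either side may be up. May be absent
- clip_b_mouth (a point): middle of the jaws of clip_b, 24 mm ahead of its origin and 11 mm above its underside; the jaw pads reach from 11 mm behind to 11 mm ahead of it
- clip_c: sprung wooden clip like a large clothes peg, red marks on its tails, 75 long, 22 high lying on its side; origin under its spring, x points to the mouth (jaw tips +35 mm), tails end at -40, 36 mm wide. Pinched 30 mm behind the origin (31 wide at rest, 16 squeezed, about 8 N) its jaws open to 14 mm; let go and they close and hold it on a strip. Either side may be up. May be absent
- clip_c_mouth (a point): middle of the jaws of clip_c, 24 mm ahead of its origin and 11 mm above its underside; the jaw pads reach from 11 mm behind to 11 mm ahead of it
- clip_d: sprung wooden clip like a large clothes peg, red marks on its tails, 75 long, 22 high lying on its side; origin under its spring, x points to the mouth (jaw tips +35 mm), tails end at -40, 36 mm wide. Pinched 30 mm behind the origin (31 wide at rest, 16 squeezed, about 8 N) its jaws open to 14 mm; let go and they close and hold it on a strip. Either side may be up. May be absent
- clip_d_mouth (a point): middle of the jaws of clip_d, 24 mm ahead of its origin and 11 mm above its underside; the jaw pads reach from 11 mm behind to 11 mm ahead of it
- varnish_jar: bystander: jar of amber varnish, 56 across, 87 mm high, origin under its centre; leave alone
- rosin: bystander: round cake of rosin, 43 across, 16 mm high, origin under its centre; leave alone
- cork_block: bystander: cork sanding block 45 x 70 x 30 mm, origin under its centre; leave alone
There are look-alikes about, which are no part of the job. Leave any orange look-alike of the clip_c alone.

How it is judged (in metres and radians):
On the way, in this order (a step that is already met when the one before it is completed fails the run):
1. every clip present is clamped on a strip and released, with the tray still drawn out (angle between the x axis of each of clip_a, clip_b, clip_c, clip_d and the x axis of curing_box, either way round below 0.5 rad and (angle between clip_a's own z axis and vertical below 0.3 rad or angle between clip_a's own z axis and vertical above 2.84 rad) and ((x of clip_a_mouth in the frame of strip_0 between -0.012 and 0.012 m and y of clip_a_mouth in the frame of strip_0 between -0.005 and 0.005 m and z of clip_a_mouth in the frame of strip_0 between -0.032 and 0.004 m and x of clip_a in the frame of strip_0 below 0 m) or (x of clip_a_mouth in the frame of strip_1 between -0.012 and 0.012 m and y of clip_a_mouth in the frame of strip_1 between -0.005 and 0.005 m and z of clip_a_mouth in the frame of strip_1 between -0.032 and 0.004 m and x of clip_a in the frame of strip_1 below 0 m) or (x of clip_a_mouth in the frame of strip_2 between -0.012 and 0.012 m and y of clip_a_mouth in the frame of strip_2 between -0.005 and 0.005 m and z of clip_a_mouth in the frame of strip_2 between -0.032 and 0.004 m and x of clip_a in the frame of strip_2 below 0 m) or (x of clip_a_mouth in the frame of strip_3 between -0.012 and 0.012 m and y of clip_a_mouth in the frame of strip_3 between -0.005 and 0.005 m and z of clip_a_mouth in the frame of strip_3 between -0.032 and 0.004 m and x of clip_a in the frame of strip_3 below 0 m)) and (angle between clip_b's own z axis and vertical below 0.3 rad or angle between clip_b's own z axis and vertical above 2.84 rad) and ((x of clip_b_mouth in the frame of strip_0 between -0.012 and 0.012 m and y of clip_b_mouth in the frame of strip_0 between -0.005 and 0.005 m and z of clip_b_mouth in the frame of strip_0 between -0.032 and 0.004 m and x of clip_b in the frame of strip_0 below 0 m) or (x of clip_b_mouth in the frame of strip_1 between -0.012 and 0.012 m and y of clip_b_mouth in the frame of strip_1 between -0.005 and 0.005 m and z of clip_b_mouth in the frame of strip_1 between -0.032 and 0.004 m and x of clip_b in the frame of strip_1 below 0 m) or (x of clip_b_mouth in the frame of strip_2 between -0.012 and 0.012 m and y of clip_b_mouth in the frame of strip_2 between -0.005 and 0.005 m and z of clip_b_mouth in the frame of strip_2 between -0.032 and 0.004 m and x of clip_b in the frame of strip_2 below 0 m) or (x of clip_b_mouth in the frame of strip_3 between -0.012 and 0.012 m and y of clip_b_mouth in the frame of strip_3 between -0.005 and 0.005 m and z of clip_b_mouth in the frame of strip_3 between -0.032 and 0.004 m and x of clip_b in the frame of strip_3 below 0 m)) and (angle between clip_c's own z axis and vertical below 0.3 rad or angle between clip_c's own z axis and vertical above 2.84 rad) and ((x of clip_c_mouth in the frame of strip_0 between -0.012 and 0.012 m and y of clip_c_mouth in the frame of strip_0 between -0.005 and 0.005 m and z of clip_c_mouth in the frame of strip_0 between -0.032 and 0.004 m and x of clip_c in the frame of strip_0 below 0 m) or (x of clip_c_mouth in the frame of strip_1 between -0.012 and 0.012 m and y of clip_c_mouth in the frame of strip_1 between -0.005 and 0.005 m and z of clip_c_mouth in the frame of strip_1 between -0.032 and 0.004 m and x of clip_c in the frame of strip_1 below 0 m) or (x of clip_c_mouth in the frame of strip_2 between -0.012 and 0.012 m and y of clip_c_mouth in the frame of strip_2 between -0.005 and 0.005 m and z of clip_c_mouth in the frame of strip_2 between -0.032 and 0.004 m and x of clip_c in the frame of strip_2 below 0 m) or (x of clip_c_mouth in the frame of strip_3 between -0.012 and 0.012 m and y of clip_c_mouth in the frame of strip_3 between -0.005 and 0.005 m and z of clip_c_mouth in the frame of strip_3 between -0.032 and 0.004 m and x of clip_c in the frame of strip_3 below 0 m)) and (angle between clip_d's own z axis and vertical below 0.3 rad or angle between clip_d's own z axis and vertical above 2.84 rad) and ((x of clip_d_mouth in the frame of strip_0 between -0.012 and 0.012 m and y of clip_d_mouth in the frame of strip_0 between -0.005 and 0.005 m and z of clip_d_mouth in the frame of strip_0 between -0.032 and 0.004 m and x of clip_d in the frame of strip_0 below 0 m) or (x of clip_d_mouth in the frame of strip_1 between -0.012 and 0.012 m and y of clip_d_mouth in the frame of strip_1 between -0.005 and 0.005 m and z of clip_d_mouth in the frame of strip_1 between -0.032 and 0.004 m and x of clip_d in the frame of strip_1 below 0 m) or (x of clip_d_mouth in the frame of strip_2 between -0.012 and 0.012 m and y of clip_d_mouth in the frame of strip_2 between -0.005 and 0.005 m and z of clip_d_mouth in the frame of strip_2 between -0.032 and 0.004 m and x of clip_d in the frame of strip_2 below 0 m) or (x of clip_d_mouth in the frame of strip_3 between -0.012 and 0.012 m and y of clip_d_mouth in the frame of strip_3 between -0.005 and 0.005 m and z of clip_d_mouth in the frame of strip_3 between -0.032 and 0.004 m and x of clip_d in the frame of strip_3 below 0 m)) and contact force between the fingers and clip_a below 0.1 N and contact force between the fingers and clip_b below 0.1 N and contact force between the fingers and clip_c below 0.1 N and contact force between the fingers and clip_d below 0.1 N and value of joint tray above 0.1 m), for 0.2 s.
2. the tray is fully home while the door is still open (angle between the x axis of each of clip_a, clip_b, clip_c, clip_d and the x axis of curing_box, either way round below 0.5 rad and (angle between clip_a's own z axis and vertical below 0.3 rad or angle between clip_a's own z axis and vertical above 2.84 rad) and ((x of clip_a_mouth in the frame of strip_0 between -0.012 and 0.012 m and y of clip_a_mouth in the frame of strip_0 between -0.005 and 0.005 m and z of clip_a_mouth in the frame of strip_0 between -0.032 and 0.004 m and x of clip_a in the frame of strip_0 below 0 m) or (x of clip_a_mouth in the frame of strip_1 between -0.012 and 0.012 m and y of clip_a_mouth in the frame of strip_1 between -0.005 and 0.005 m and z of clip_a_mouth in the frame of strip_1 between -0.032 and 0.004 m and x of clip_a in the frame of strip_1 below 0 m) or (x of clip_a_mouth in the frame of strip_2 between -0.012 and 0.012 m and y of clip_a_mouth in the frame of strip_2 between -0.005 and 0.005 m and z of clip_a_mouth in the frame of strip_2 between -0.032 and 0.004 m and x of clip_a in the frame of strip_2 below 0 m) or (x of clip_a_mouth in the frame of strip_3 between -0.012 and 0.012 m and y of clip_a_mouth in the frame of strip_3 between -0.005 and 0.005 m and z of clip_a_mouth in the frame of strip_3 between -0.032 and 0.004 m and x of clip_a in the frame of strip_3 below 0 m)) and (angle between clip_b's own z axis and vertical below 0.3 rad or angle between clip_b's own z axis and vertical above 2.84 rad) and ((x of clip_b_mouth in the frame of strip_0 between -0.012 and 0.012 m and y of clip_b_mouth in the frame of strip_0 between -0.005 and 0.005 m and z of clip_b_mouth in the frame of strip_0 between -0.032 and 0.004 m and x of clip_b in the frame of strip_0 below 0 m) or (x of clip_b_mouth in the frame of strip_1 between -0.012 and 0.012 m and y of clip_b_mouth in the frame of strip_1 between -0.005 and 0.005 m and z of clip_b_mouth in the frame of strip_1 between -0.032 and 0.004 m and x of clip_b in the frame of strip_1 below 0 m) or (x of clip_b_mouth in the frame of strip_2 between -0.012 and 0.012 m and y of clip_b_mouth in the frame of strip_2 between -0.005 and 0.005 m and z of clip_b_mouth in the frame of strip_2 between -0.032 and 0.004 m and x of clip_b in the frame of strip_2 below 0 m) or (x of clip_b_mouth in the frame of strip_3 between -0.012 and 0.012 m and y of clip_b_mouth in the frame of strip_3 between -0.005 and 0.005 m and z of clip_b_mouth in the frame of strip_3 between -0.032 and 0.004 m and x of clip_b in the frame of strip_3 below 0 m)) and (angle between clip_c's own z axis and vertical below 0.3 rad or angle between clip_c's own z axis and vertical above 2.84 rad) and ((x of clip_c_mouth in the frame of strip_0 between -0.012 and 0.012 m and y of clip_c_mouth in the frame of strip_0 between -0.005 and 0.005 m and z of clip_c_mouth in the frame of strip_0 between -0.032 and 0.004 m and x of clip_c in the frame of strip_0 below 0 m) or (x of clip_c_mouth in the frame of strip_1 between -0.012 and 0.012 m and y of clip_c_mouth in the frame of strip_1 between -0.005 and 0.005 m and z of clip_c_mouth in the frame of strip_1 between -0.032 and 0.004 m and x of clip_c in the frame of strip_1 below 0 m) or (x of clip_c_mouth in the frame of strip_2 between -0.012 and 0.012 m and y of clip_c_mouth in the frame of strip_2 between -0.005 and 0.005 m and z of clip_c_mouth in the frame of strip_2 between -0.032 and 0.004 m and x of clip_c in the frame of strip_2 below 0 m) or (x of clip_c_mouth in the frame of strip_3 between -0.012 and 0.012 m and y of clip_c_mouth in the frame of strip_3 between -0.005 and 0.005 m and z of clip_c_mouth in the frame of strip_3 between -0.032 and 0.004 m and x of clip_c in the frame of strip_3 below 0 m)) and (angle between clip_d's own z axis and vertical below 0.3 rad or angle between clip_d's own z axis and vertical above 2.84 rad) and ((x of clip_d_mouth in the frame of strip_0 between -0.012 and 0.012 m and y of clip_d_mouth in the frame of strip_0 between -0.005 and 0.005 m and z of clip_d_mouth in the frame of strip_0 between -0.032 and 0.004 m and x of clip_d in the frame of strip_0 below 0 m) or (x of clip_d_mouth in the frame of strip_1 between -0.012 and 0.012 m and y of clip_d_mouth in the frame of strip_1 between -0.005 and 0.005 m and z of clip_d_mouth in the frame of strip_1 between -0.032 and 0.004 m and x of clip_d in the frame of strip_1 below 0 m) or (x of clip_d_mouth in the frame of strip_2 between -0.012 and 0.012 m and y of clip_d_mouth in the frame of strip_2 between -0.005 and 0.005 m and z of clip_d_mouth in the frame of strip_2 between -0.032 and 0.004 m and x of clip_d in the frame of strip_2 below 0 m) or (x of clip_d_mouth in the frame of strip_3 between -0.012 and 0.012 m and y of clip_d_mouth in the frame of strip_3 between -0.005 and 0.005 m and z of clip_d_mouth in the frame of strip_3 between -0.032 and 0.004 m and x of clip_d in the frame of strip_3 below 0 m)) and value of joint tray below 0.006 m and value of joint door above 0.3 rad), for 0.2 s.
3. the door is shut and seated on its catch (value of joint door below 0.012 rad and value of joint tray below 0.006 m), for 0.2 s.
At the end, for the whole second after the job is handed in: every clip present grips a strip, at rest, tails forward (jaw middle within 12 mm along, 5 mm across, 4 mm above to 32 mm below the strip's top edge; level within 0.3 rad, either side up; square within 0.5 rad); tray within 6 mm of home; door within 0.012 rad of shut, seated and still (all of step 3 and angle between the x axis of each of clip_a, clip_b, clip_c, clip_d and the x axis of curing_box, either way round below 0.5 rad and (angle between clip_a's own z axis and vertical below 0.3 rad or angle between clip_a's own z axis and vertical above 2.84 rad) and ((x of clip_a_mouth in the frame of strip_0 between -0.012 and 0.012 m and y of clip_a_mouth in the frame of strip_0 between -0.005 and 0.005 m and z of clip_a_mouth in the frame of strip_0 between -0.032 and 0.004 m and x of clip_a in the frame of strip_0 below 0 m) or (x of clip_a_mouth in the frame of strip_1 between -0.012 and 0.012 m and y of clip_a_mouth in the frame of strip_1 between -0.005 and 0.005 m and z of clip_a_mouth in the frame of strip_1 between -0.032 and 0.004 m and x of clip_a in the frame of strip_1 below 0 m) or (x of clip_a_mouth in the frame of strip_2 between -0.012 and 0.012 m and y of clip_a_mouth in the frame of strip_2 between -0.005 and 0.005 m and z of clip_a_mouth in the frame of strip_2 between -0.032 and 0.004 m and x of clip_a in the frame of strip_2 below 0 m) or (x of clip_a_mouth in the frame of strip_3 between -0.012 and 0.012 m and y of clip_a_mouth in the frame of strip_3 between -0.005 and 0.005 m and z of clip_a_mouth in the frame of strip_3 between -0.032 and 0.004 m and x of clip_a in the frame of strip_3 below 0 m)) and (angle between clip_b's own z axis and vertical below 0.3 rad or angle between clip_b's own z axis and vertical above 2.84 rad) and ((x of clip_b_mouth in the frame of strip_0 between -0.012 and 0.012 m and y of clip_b_mouth in the frame of strip_0 between -0.005 and 0.005 m and z of clip_b_mouth in the frame of strip_0 between -0.032 and 0.004 m and x of clip_b in the frame of strip_0 below 0 m) or (x of clip_b_mouth in the frame of strip_1 between -0.012 and 0.012 m and y of clip_b_mouth in the frame of strip_1 between -0.005 and 0.005 m and z of clip_b_mouth in the frame of strip_1 between -0.032 and 0.004 m and x of clip_b in the frame of strip_1 below 0 m) or (x of clip_b_mouth in the frame of strip_2 between -0.012 and 0.012 m and y of clip_b_mouth in the frame of strip_2 between -0.005 and 0.005 m and z of clip_b_mouth in the frame of strip_2 between -0.032 and 0.004 m and x of clip_b in the frame of strip_2 below 0 m) or (x of clip_b_mouth in the frame of strip_3 between -0.012 and 0.012 m and y of clip_b_mouth in the frame of strip_3 between -0.005 and 0.005 m and z of clip_b_mouth in the frame of strip_3 between -0.032 and 0.004 m and x of clip_b in the frame of strip_3 below 0 m)) and (angle between clip_c's own z axis and vertical below 0.3 rad or angle between clip_c's own z axis and vertical above 2.84 rad) and ((x of clip_c_mouth in the frame of strip_0 between -0.012 and 0.012 m and y of clip_c_mouth in the frame of strip_0 between -0.005 and 0.005 m and z of clip_c_mouth in the frame of strip_0 between -0.032 and 0.004 m and x of clip_c in the frame of strip_0 below 0 m) or (x of clip_c_mouth in the frame of strip_1 between -0.012 and 0.012 m and y of clip_c_mouth in the frame of strip_1 between -0.005 and 0.005 m and z of clip_c_mouth in the frame of strip_1 between -0.032 and 0.004 m and x of clip_c in the frame of strip_1 below 0 m) or (x of clip_c_mouth in the frame of strip_2 between -0.012 and 0.012 m and y of clip_c_mouth in the frame of strip_2 between -0.005 and 0.005 m and z of clip_c_mouth in the frame of strip_2 between -0.032 and 0.004 m and x of clip_c in the frame of strip_2 below 0 m) or (x of clip_c_mouth in the frame of strip_3 between -0.012 and 0.012 m and y of clip_c_mouth in the frame of strip_3 between -0.005 and 0.005 m and z of clip_c_mouth in the frame of strip_3 between -0.032 and 0.004 m and x of clip_c in the frame of strip_3 below 0 m)) and (angle between clip_d's own z axis and vertical below 0.3 rad or angle between clip_d's own z axis and vertical above 2.84 rad) and ((x of clip_d_mouth in the frame of strip_0 between -0.012 and 0.012 m and y of clip_d_mouth in the frame of strip_0 between -0.005 and 0.005 m and z of clip_d_mouth in the frame of strip_0 between -0.032 and 0.004 m and x of clip_d in the frame of strip_0 below 0 m) or (x of clip_d_mouth in the frame of strip_1 between -0.012 and 0.012 m and y of clip_d_mouth in the frame of strip_1 between -0.005 and 0.005 m and z of clip_d_mouth in the frame of strip_1 between -0.032 and 0.004 m and x of clip_d in the frame of strip_1 below 0 m) or (x of clip_d_mouth in the frame of strip_2 between -0.012 and 0.012 m and y of clip_d_mouth in the frame of strip_2 between -0.005 and 0.005 m and z of clip_d_mouth in the frame of strip_2 between -0.032 and 0.004 m and x of clip_d in the frame of strip_2 below 0 m) or (x of clip_d_mouth in the frame of strip_3 between -0.012 and 0.012 m and y of clip_d_mouth in the frame of strip_3 between -0.005 and 0.005 m and z of clip_d_mouth in the frame of strip_3 between -0.032 and 0.004 m and x of clip_d in the frame of strip_3 below 0 m)) and velocity of joint door between -0.05 and 0.05 rad/s and linear speed of each of clip_a, clip_b, clip_c, clip_d below 0.02 m/s); the robot touches nothing.
It fails at once if a bystander was moved more than 4 cm or tipped (distance of any of varnish_jar, rosin, cork_block from where it was at the start of the episode above 0.04 m or angle between any of varnish_jar, rosin, cork_block's own z axis and vertical above 0.5 rad).
It fails at once if the door was slammed (faster than 3 rad/s) (velocity of joint door below -3 rad/s).
Of clip_a, clip_b, clip_c, clip_d only 3 to 4 are there at a start; the rules pass over those that are not, and their reading is None.
At some moment in a run one of clip_a, clip_b, clip_c, clip_d may be knocked a few centimetres aside while the robot is not near it.
It also fails if it takes over 208 s, if anything falls off the work surface, if the arm or the gripper's body presses on something with over 40 N, if the wrist force passes 120 N, or if a joint passes its speed limit or range.

## Robot

A 7-joint arm with a two-finger parallel gripper is mounted at the origin on a cart in front of the work surface, level with it; the furniture and walls round the work are solid. World frame = base frame: x ahead of the robot, y to its left, z up, the work surface at z = 0. Lengths are in mm, angles in rad, forces in N, time in s.
With the tool pointing down it reaches from about 400 to 900 mm from the base axis. Payload 5.5 kg.
Tool frame: the origin (TCP) lies midway between the tips of the shut fingers; the grasp point (between the pads) lies 19 mm behind it; z points along the fingers, y is the line along which they close (so a half turn about z gives the same grasp; the last joint's range is limited). The gripper opens to 85 mm and grips with 20 to 120 N. Pads are 22 mm wide; open, the fingers measure 114 mm over their backs; the gripper's body (76 mm by 85 mm) begins 54 mm behind the grasp point. The pads swing forward as they close: fully open they stand 13 mm farther back than shut.
Start: joints at [-1.054, 0.501, -0.427, 1.55, 0.221, 1.138, -0.21], TCP at [163.166, 629.187, 231.31] pointing down, gripper open.
Joint ranges: [-2.88, 2.88], [-0.31, 2.03], [-1.54, 1.56], [0.2, 2.42], [-1.41, 4.55], [0.19, 2.02], [-2.57, 2.57]. Speed limits (rad/s): [2.57, 2.57, 3.14, 3.14, 3.14, 3.14, 3.14].

## Interface

Orientations are given as a unit quaternion [x, y, z, w].
In Python, from cell import * gives the robot as it stands. Calls block until the motion is done:
- reach(position, orientation): joint-space move of the TCP to a pose.
- move_straight(position, feed=150, ori=None): straight line of the TCP; ori=None keeps the orientation; feed is the mean speed in mm/s.
- move_j(angles): joint-space move.
- grip(opening, strength=None): opening from 0.0 (shut) to 1.0 (fully open); strength is the grip in N (None keeps the last); returns when the fingers have stopped.
- sleep(seconds).
- solve_ik(position, orientation): joint angles nearest the present ones, or None.
- capture(name): name is "scene" or "top"; returns a dict with "frame" (384x512x3 uint8, blue, green, red), "vertical_fov" (degrees; the focal length in pixels is half the picture's height over the tangent of half this angle, whatever the lens; pixels are square), "cx", "cy" (the principal point, pixels), "rvec" (rotation vector, rad) and "tvec" (3), from world to camera coordinates, as OpenCV has them. Camera axes: x right, y down, z forward; pixel columns grow to the right and rows downward; lengths in mm; the calibration is good to about 2 mm. A picture is of the moment at which its call begins. There is no depth.
A pose or a line that the arm cannot do raises MotionError and nothing moves.
- close_job(): hands the job in; it is judged then, once.
Readings, each from a call of its own:
- read_t(): time.
- read_joint_pos(): joint angles.
- read_joint_vel(): joint speeds.
- read_joint_torque(): joint torques, N m.
- read_position(): TCP position.
- read_eef_rot(): TCP orientation.
- read_contact_force(): force on the tool from outside, world axes, zero at the start.
- read_wrist_torque(): the same for the moment, N m.
- read_opening(): opening from 0.0 (shut) to 1.0 (fully open).
- read_grasp_force(): force on a finger pad.
Only numpy, scipy, OpenCV 4.12 (cv2) and the standard library are available. Lean on these libraries where they do the work, as an engineer would, in place of code of your own. Each camera call takes 0.05 s, during which the arm holds its last target. There are 200 camera calls.

## Working session

There is one attempt and no reset: what is moved stays moved. The work goes in short steps, each a Python script; the robot and the scene stay as the last script left them, time stands still between calls to the robot, and variables do not carry over. Pictures are saved under pics/ and viewed, at most 15 in all, crops included, and the job is handed in when it is done.

```bash
ls; mkdir -p pics; python3 - <<'E'
from cell import *
import cv2
for n in("scene","top"):
    d=capture(n); cv2.imwrite(f"pics/{n}0.png",d["frame"]); print({k:v for k,v in d.items() if k!="frame"})
print(read_t())
E
```

```text
pics
{'vertical_fov': 51.71536804005061, 'cx': 253.87946487363067, 'cy': 192.42778632277862, 'rvec': array([ 2.08277552, -1.07961831,  0.48126392]), 'tvec': array([-356.48604342,  291.11548935,  929.92917172])}
{'vertical_fov': 56.16835897154379, 'cx': 255.48709434428184, 'cy': 190.77917736942635, 'rvec': array([ 2.14503378, -2.1462716 ,  0.13655092]), 'tvec': array([ -89.52210529,  530.37318922, 1138.24259962])}
0.1
```

```bash
python3 -c "
import cv2
for n in('scene','top'):
    cv2.imwrite(f'pics/{n}0b.png',cv2.resize(cv2.imread(f'pics/{n}0.png'),(800,600),interpolation=cv2.INTER_CUBIC))"
```

```text
(no output)
```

View pics/scene0b.png

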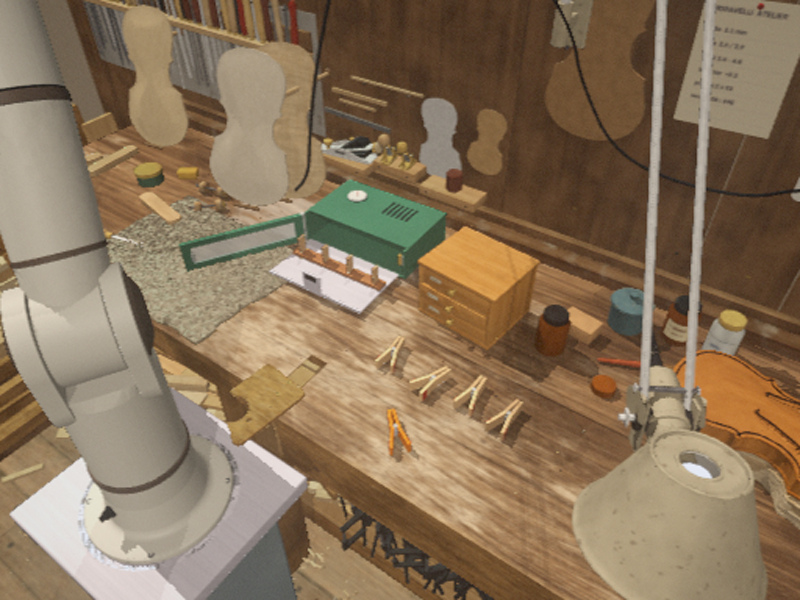

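View pics/top0b.png

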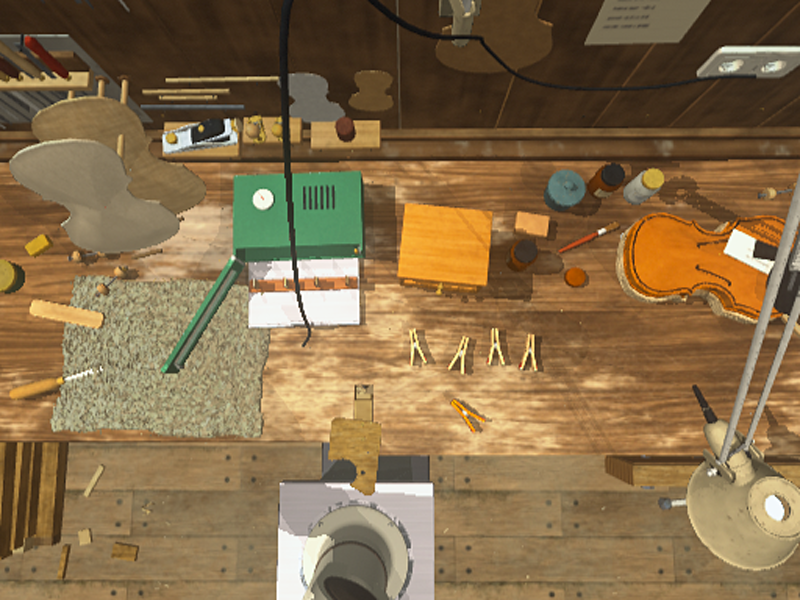

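The box is at top (300,215) in the 800×600 view, with the tray in front of it and the door hanging open to the left. Four pale clips lie at x≈417, 460, 497 and 530, y≈350, and the orange look-alike is at (467,415). Next I'll check the calibration against the base and crop the clips.

```bash
cat > h.py <<'E'
import numpy as np, cv2
from scipy.spatial.transform import Rotation as R
def cam(d):
    f=d["frame"].shape[0]/2/np.tan(np.radians(d["vertical_fov"])/2)
    K=np.array([[f,0,d["cx"]],[0,f,d["cy"]],[0,0,1]]); M=cv2.Rodrigues(np.array(d["rvec"]))[0]
    return K,M,np.array(d["tvec"])
def proj(d,P):
    K,M,t=cam(d); q=(np.atleast_2d(P)@M.T+t)@K.T; return q[:,:2]/q[:,2:]
def ray(d,uv):
    K,M,t=cam(d); uv=np.atleast_2d(uv); v=np.c_[uv,np.ones(len(uv))]@np.linalg.inv(K).T@M
    return -M.T@t, v/np.linalg.norm(v,axis=1)[:,None]
def plane(d,uv,z):
    c,v=ray(d,uv); return c+v*((z-c[2])/v[:,2:])
def tri(d1,a,d2,b):
    c1,v1=ray(d1,a); c2,v2=ray(d2,b); v1,v2=v1[0],v2[0]
    s=np.linalg.lstsq(np.c_[v1,-v2],c2-c1,rcond=None)[0]; p,q=c1+s[0]*v1,c2+s[1]*v2
    return (p+q)/2,np.linalg.norm(p-q)
E
cat > snap.py <<'E'
from cell import *
from h import *
import pickle
def snap(tag,names=("scene","top")):
    r={n:capture(n) for n in names}; pickle.dump(r,open(f"{tag}.pkl","wb")); return r
E
python3 - <<'E'
from snap import *
r=snap("s0")
for n in r: print(n,proj(r[n],[[0,0,0],[163,629,231],[500,0,0],[600,200,0],[600,-300,0]]).round(),(-cam(r[n])[1].T@cam(r[n])[2]).round())
t=r["top"]["frame"]; s=r["scene"]["frame"]
cv2.imwrite("pics/c1.png",cv2.resize(t[200:290,250:360],None,fx=7,fy=6.6,interpolation=cv2.INTER_CUBIC)[:594,:770])
cv2.imwrite("pics/c2.png",cv2.resize(t[100:250,90:240],None,fx=4,fy=4,interpolation=cv2.INTER_CUBIC))
cv2.imwrite("pics/c3.png",cv2.resize(s[110:210,110:290],None,fx=4.4,fy=4.4,interpolation=cv2.INTER_CUBIC))
E
```

```text
scene [[102. 316.]
 [-14. 120.]
 [232. 199.]
 [204. 161.]
 [334. 219.]] [-203. -583.  834.]
top [[227. 358.]
 [-21. 320.]
 [229. 201.]
 [170. 172.]
 [318. 172.]] [ 370. -102. 1199.]
```

View pics/c1.png

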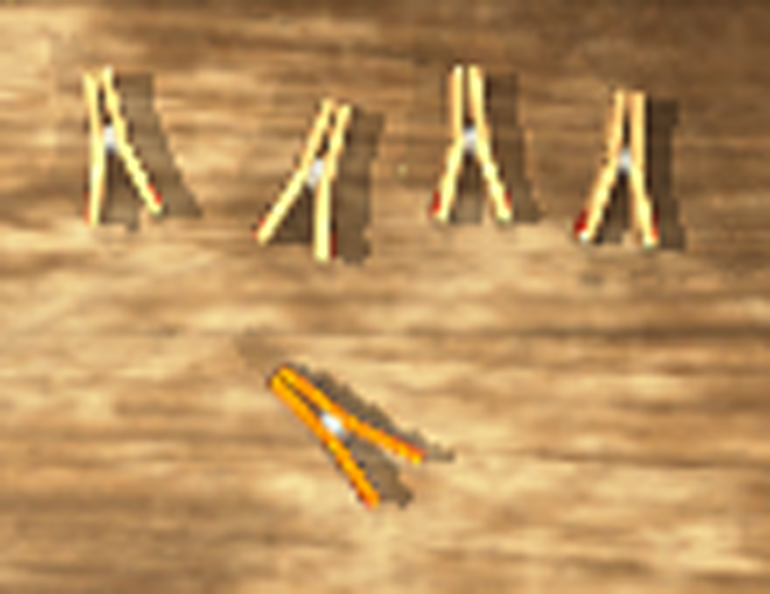

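View pics/c2.png

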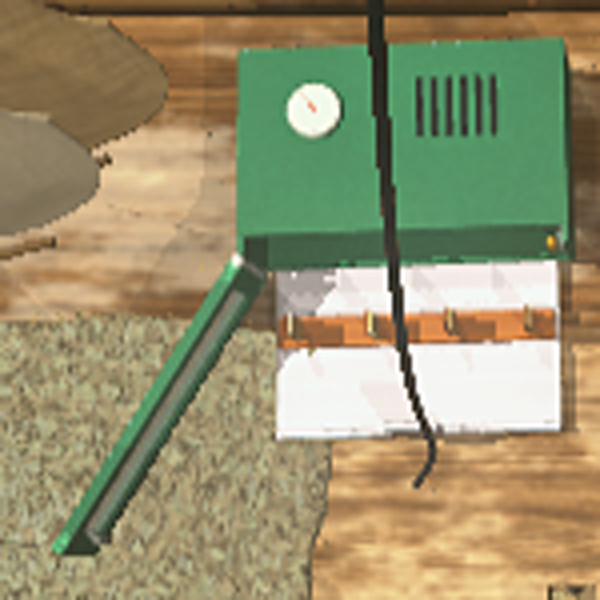

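View pics/c3.png

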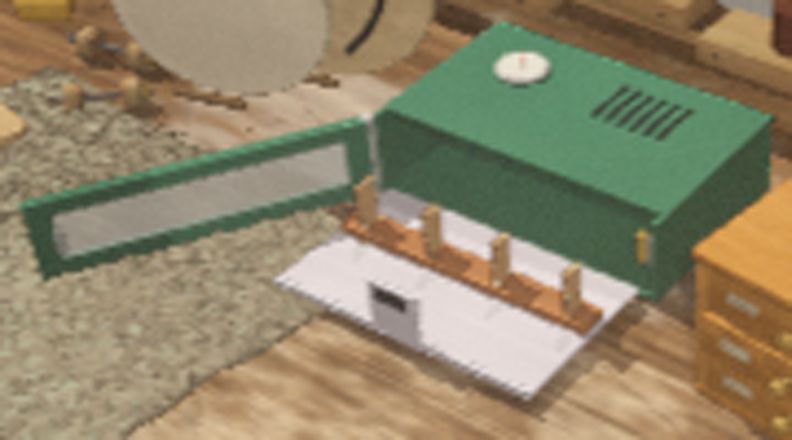

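Four pale clips with red tail marks lie in a row (crop c1: x≈120, 315, 470 and 620). All four mouths point away from the robot. These are the four real clips. The orange one at (330,425) is the look-alike. The box, the door (open about 2.1 rad) and the strips are all visible in c2 and c3. Now I'll measure them.

```bash
cat >> h.py <<'E'
def blobs(m,amin):
    n,l,st,c=cv2.connectedComponentsWithStats(m.astype(np.uint8),connectivity=8)
    return [(st[i,4],c[i],np.argwhere(l==i)[:,::-1]) for i in range(1,n) if st[i,4]>=amin]
def clipmask(im):
    b,g,r=[im[...,i].astype(int) for i in range(3)]
    return (r>215)&(g>190)&(r-b>60)&(g-b>45)&(r-g<45)
E
python3 - <<'E'
from h import *
import pickle
r=pickle.load(open("s0.pkl","rb")); T=r["top"]; S=r["scene"]; t=T["frame"]
# clip pixel colours
for y in (212,216,220,228): print(t[y,260:275].tolist())
m=clipmask(t)
for a,c,p in blobs(m,12): print(a,c.round(1),p.min(0),p.max(0))
c=lambda u,v,s=4,o=(90,100):(o[0]+u/s-.4,o[1]+v/s-.4)
roof=[c(238,50),c(565,38),c(572,228),c(245,237)]
print("roof",plane(T,roof,78).round(1).tolist())
print("strip tops?",plane(T,[c(291,313),c(370,313),c(449,312),c(527,309)],60).round(1).tolist())
print("traylip",plane(T,[c(277,438),c(561,431)],18).round(1).tolist())
print("door top",plane(T,[c(238,258),c(57,550)],77).round(1).tolist())
print("hangcable",tri(T,[(198,218)],S,[(190,121)]))
cs=lambda u,v:(110+u/4.4-.4,110+v/4.4-.4)
print("strip tri",[tri(T,[c(*a)],S,[cs(*b)]) for a,b in [((291,313),(366,178)),((370,313),(432,207)),((449,312),(500,236)),((527,309),(571,266))]])
E
```

```text
[[95, 145, 190], [95, 146, 190], [160, 241, 252], [139, 233, 246], [105, 179, 223], [142, 240, 255], [47, 73, 101], [61, 94, 127], [59, 94, 126], [62, 98, 129], [63, 101, 134], [63, 104, 137], [99, 162, 215], [101, 161, 215], [105, 166, 218]]
[[120, 179, 224], [125, 184, 224], [112, 178, 225], [136, 233, 255], [56, 83, 112], [109, 185, 231], [140, 236, 255], [70, 101, 130], [93, 136, 166], [91, 130, 161], [83, 123, 154], [82, 118, 151], [116, 177, 226], [107, 162, 211], [102, 159, 208]]
[[109, 163, 204], [97, 147, 191], [94, 142, 185], [162, 238, 253], [144, 219, 246], [235, 242, 240], [171, 229, 247], [139, 239, 255], [63, 96, 128], [78, 118, 149], [77, 115, 147], [72, 111, 141], [71, 109, 138], [80, 122, 156], [102, 157, 204]]
[[71, 109, 146], [72, 111, 148], [55, 88, 116], [169, 255, 255], [106, 183, 232], [49, 75, 103], [54, 83, 111], [61, 94, 123], [52, 81, 108], [70, 122, 141], [169, 255, 255], [75, 129, 239], [62, 98, 127], [67, 108, 139], [70, 110, 141]]
49 [124.8 143.7] [115 142] [135 146]
14 [411.5 188.6] [405 185] [418 191]
45 [248.2 191.2] [242 187] [254 195]
62 [ 23.2 19
[... 1734 characters left out ...]
.2, 78.0], [634.7, -17.2, 78.0], [627.9, 244.0, 78.0]]
strip tops? [[569.4, 209.9, 60.0], [569.3, 146.2, 60.0], [570.0, 82.5, 60.0], [572.4, 19.7, 60.0]]
traylip [[472.2, 229.2, 18.0], [477.8, -5.2, 18.0]]
door top [[611.0, 249.2, 77.0], [380.0, 380.8, 77.0]]
hangcable (array([422.20261441,  55.00604862, 298.67667071]), np.float64(9.531485090808024))
strip tri [(array([567.79523255, 212.42004934,  58.55768617]), np.float64(5.66759562821991)), (array([568.2577302 , 148.12824164,  58.18942193]), np.float64(4.1911381404117884)), (array([569.05204464,  84.14891258,  58.61732815]), np.float64(3.7514100877524124)), (array([571.64055745,  21.3766143 ,  57.59209908]), np.float64(3.612180231620631))]
```

```bash
cat >> h.py <<'E'
def clips(d,win=(195,250,240,365),z=22):
    y0,y1,x0,x1=win; im=d["frame"]; b,g,r=[im[...,i].astype(int) for i in range(3)]
    m=(r>225)&(g>208)&(b<225)&((g-b>55)|(b>165)); m|=(b>200)&(g>215)&(r>215)
    w=np.zeros_like(m); w[y0:y1,x0:x1]=1; m&=w
    m=cv2.morphologyEx(m.astype(np.uint8),cv2.MORPH_CLOSE,np.ones((3,3)))
    out=[]
    for a,c,p in blobs(m,25):
        P=plane(d,p,z)[:,:2]; q=P-P.mean(0); ev,V=np.linalg.eigh(q.T@q); ax=V[:,1]*np.sign(V[0,1])
        for _ in range(2):
            n=np.array([-ax[1],ax[0]]); u,v=q@ax,q@n
            F=q[u>u.max()-8].mean(0); tl=u<u.min()+12; vm=(v[tl].min()+v[tl].max())/2
            L,Rr=q[tl&(v>vm)].mean(0),q[tl&(v<vm)].mean(0); ax=F-(L+Rr)/2; ax/=np.linalg.norm(ax)
        n=np.array([-ax[1],ax[0]]); u,v=q@ax,q@n
        mid=P.mean(0)+F*0; u0=(u.max()-35+u.min()+40)/2
        cen=P.mean(0); off=((F@n)+((L+Rr)/2@n))/2
        out.append(dict(n=a,px=c.round(1),org=(cen+ax*u0+n*off).round(1),yaw=round(float(np.arctan2(ax[1],ax[0])),3),len=round(float(np.ptp(u)),1),wid=round(float(abs((L-Rr)@n)),1)))
    return out
E
python3 - <<'E'
from h import *
import pickle
r=pickle.load(open("s0.pkl","rb")); T=r["top"]; S=r["scene"]
for c in clips(T): print(c)
# predicted strips & batten overlay
psi=0.027; c0=np.array([565,116.]); Rz=np.array([[np.cos(psi),-np.sin(psi)],[np.sin(psi),np.cos(psi)]])
ims=[]
for d,(x0,x1,y0,y1) in((T,(155,235,165,215)),(S,(175,275,140,205))):
    k=7; im=cv2.resize(d["frame"][y0:y1,x0:x1],None,fx=k,fy=k,interpolation=cv2.INTER_CUBIC)
    for i in range(4):
        for z,(a,b) in((60,(9,2.5)),(22,(13,6))):
            o=np.array([[0,96-64*i]])
            q=(np.array([[a,b],[a,-b],[-a,-b],[-a,b]])+o)@Rz.T+c0
            uv=(proj(d,np.c_[q,[z]*4])-[x0,y0]+.5)*k
            cv2.polylines(im,[uv.astype(int)],True,(255,0,0) if z==60 else (0,255,0),1)
    ims.append(im)
w=max(i.shape[1] for i in ims)
o=np.vstack([cv2.copyMakeBorder(i,0,0,0,w-i.shape[1],cv2.BORDER_CONSTANT) for i in ims]); cv2.imwrite("pics/ov.png",cv2.resize(o,None,fx=.74,fy=.74)); 
E
```

```text
{'n': np.int32(99), 'px': array([264.8, 221.9]), 'org': array([ 428.7, -112.2]), 'yaw': -0.119, 'len': 86.3, 'wid': 5.8}
{'n': np.int32(85), 'px': array([316.7, 220.5]), 'org': array([ 435.1, -289. ]), 'yaw': 0.024, 'len': 72.0, 'wid': 25.2}
{'n': np.int32(71), 'px': array([339. , 224.1]), 'org': array([ 422.7, -360.3]), 'yaw': -0.109, 'len': 69.7, 'wid': 25.3}
{'n': np.int32(83), 'px': array([294.7, 225.9]), 'org': array([ 418.2, -217.7]), 'yaw': -0.317, 'len': 72.1, 'wid': 25.5}
```

View pics/ov.png

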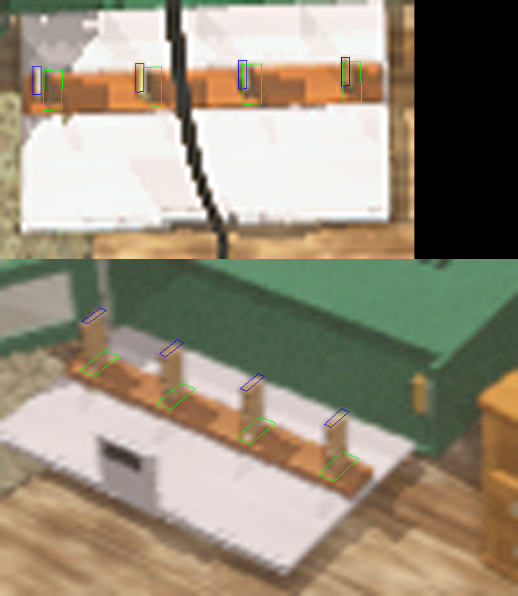

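```bash
python3 - <<'E'
from h import *
import pickle
r=pickle.load(open("s0.pkl","rb")); T=r["top"]; t=T["frame"].astype(int)
psi=0.027; c0=np.array([565,116.]); Rz=np.array([[np.cos(psi),-np.sin(psi)],[np.sin(psi),np.cos(psi)]])
for i in range(4):
    p=Rz@[0,96-64*i]+c0; a=proj(T,[[*p,60],[*(p+Rz@[9,0]),60],[*(p-Rz@[9,0]),60]]); print(a.round(1).tolist())
    u,v=a[0].round().astype(int)
    print(t[v-5:v+6,u-4:u+6,1])
for y in (212,224,228,232): print(t[y,255:277].tolist())
E
```

```text
[[161.6, 180.0], [161.7, 177.2], [161.6, 182.8]]
[[ 82 126 139 136 168 187 185 184 183 183]
 [ 78 124 139 156 160 167 186 186 185 185]
 [ 73 125 141 162 161 160 168 167 168 168]
 [ 78 127 142 133 209 131 163 162 161 132]
 [ 83 120 123  92 217  95 116 147 154 131]
 [ 84 105 100  80 215  87  93 107 113 108]
 [ 82 100  96  86 216  89  95  93 101 101]
 [ 75  98  97  86 212  89  95  95  95 102]
 [143  99  97  93 143  86  95  94  91  94]
 [193  96  93  94 107  80  99  91  87  90]
 [181  94  94 132 136 129 112 128 126  91]]
[[181.5, 179.4], [181.5, 176.7], [181.5, 182.2]]
[[234 235 235 239 238 247 247 246 247 250]
 [234 234 235 234 234 247 246 246 246 249]
 [236 236 236 237 237 241 241 240 240 242]
 [239 239 239 241 200 224 240 239 239 241]
 [205 205 204 210 135 221 169 186 194 197]
 [147 147 138 142 108 225  97 110 118 121]
 [135 138 135 123 106 228  88  94 101 100]
 [145 145 146 142 109 227  89  97  99 105]
 [142 139 140 140 112 238  89  97  93  96]
 [137 135 136 136 110 144 139  95  92  93]
 [137 138 139 139 133 130 114  99  92  93]]
[[201.4, 178.9], [201.3, 176.1], [201.4, 181.6]]
[[236
[... 1725 characters left out ...]
151], [69, 107, 147], [68, 106, 147], [67, 103, 141], [67, 105, 143], [71, 109, 146], [72, 111, 148], [55, 88, 116], [169, 255, 255], [106, 183, 232], [49, 75, 103], [54, 83, 111], [61, 94, 123], [52, 81, 108], [70, 122, 141], [169, 255, 255], [75, 129, 239], [62, 98, 127], [67, 108, 139], [70, 110, 141], [71, 110, 141], [86, 127, 163]]
[[105, 162, 208], [106, 162, 207], [107, 162, 207], [105, 160, 204], [103, 157, 199], [99, 151, 197], [82, 128, 170], [86, 138, 221], [160, 255, 255], [65, 103, 136], [76, 112, 139], [96, 141, 172], [100, 142, 173], [100, 141, 171], [90, 131, 163], [131, 192, 235], [102, 161, 197], [95, 156, 166], [65, 99, 126], [80, 119, 151], [77, 117, 149], [70, 108, 140]]
```

```bash
python3 - <<'E'
from h import *
import pickle
r=pickle.load(open("s0.pkl","rb")); T=r["top"]; S=r["scene"]
s=S["frame"].max(2)
for v in range(0,219,20):
    row=T["frame"][v].max(1).astype(int); u=175+int(np.argmin(row[175:202])); c,d=ray(T,(u,v))
    best=[]
    for L in range(300,1400,5):
        P=c+d[0]*L; q=proj(S,P)[0]; x,y=q.round().astype(int)
        if 180<x<215 and 0<=y<128 and s[y,x]<45: best.append(P.round())
    print((u,v),row[u],[b.tolist() for b in best[::max(1,len(best)//4)]])
E
```

```text
(187, 0) 23 []
(183, 20) 22 []
(183, 40) 20 []
(183, 60) 27 []
(184, 80) 28 []
(185, 100) 36 []
(186, 120) 39 []
(187, 140) 44 []
(186, 160) 57 []
(190, 180) 59 [[479.0, 25.0, 550.0]]
(193, 200) 56 [[455.0, 39.0, 442.0]]
```

```bash
cat > rob.py <<'E'
from snap import *
def q(yaw,flip=0): return (R.from_euler("z",yaw+flip*np.pi)*R.from_euler("x",np.pi)).as_quat()
def F(): return np.array(read_contact_force())
E
python3 - <<'E'
from rob import *
print(read_eef_rot(), F().round(2), read_t())
for p in ([440,150,340],[440,-20,340],[400,-112,30],[400,-360,30],[511,212,40],[511,20,40]):
    for f in (0,1):
        s=solve_ik(p,q(0.03,f)); print(p,f,None if s is None else np.round(s,2))
E
```

```text
[ 1.26545104e-01  9.91960674e-01 -5.88480601e-04 -1.09142773e-04] [0.16 0.36 0.11] 0.2
[440, 150, 340] 0 [-0.56  0.03  0.18  1.87 -0.01  1.24 -1.92]
[440, 150, 340] 1 [-0.22  0.04 -0.17  1.86  0.01  1.24  1.21]
[440, -20, 340] 0 [-0.34 -0.02  0.32  1.92  0.01  1.24 -1.56]
[440, -20, 340] 1 [-0.21 -0.02  0.19  1.92  0.    1.24  1.58]
[400, -112, 30] 0 [-0.48  0.56  0.82  2.28 -0.77  0.6  -0.61]
[400, -112, 30] 1 [ 0.19  0.41  0.02  2.26 -0.01  0.47  1.82]
[400, -360, 30] 0 [ 0.15  0.67  0.68  1.99 -0.65  0.71 -0.3 ]
[400, -360, 30] 1 [ 0.5   0.57  0.23  1.98 -0.22  0.61  2.47]
[511, 212, 40] 0 [-0.62  0.57  0.23  1.94 -0.2   0.65 -1.81]
[511, 212, 40] 1 [-0.2   0.58 -0.3   1.93  0.27  0.67  0.93]
[511, 20, 40] 0 [-0.34  0.53  0.31  2.05 -0.27  0.61 -1.39]
[511, 20, 40] 1 [ 0.04  0.51 -0.17  2.03  0.14  0.61  1.38]
```

```bash
python3 - <<'E'
from rob import *
reach([440,150,340],q(0)); f0=F(); t0=np.array(read_joint_torque()); print(read_t(),f0.round(2))
for y in range(140,-31,-10):
    move_straight([440,y,340],feed=60)
    f=F()-f0
    if np.linalg.norm(f)>4: print("force",y,f.round(1)); break
else: print("no contact",f.round(2),(np.array(read_joint_torque())-t0).round(1))
print(read_t())
s=snap("cab"); cv2.imwrite("pics/cab.png",np.hstack([s["scene"]["frame"],s["top"]["frame"]])[:, :800]) if 0 else cv2.imwrite("pics/cab.png",s["scene"]["frame"])
E
```

```text
2.2333 [-0.02  1.13  0.05]
no contact [-0.9  -1.52 -0.73] [-0.1  5.6 -0.5 -0.   0.  -0.   0.1]
7.9333
```

View pics/cab.png

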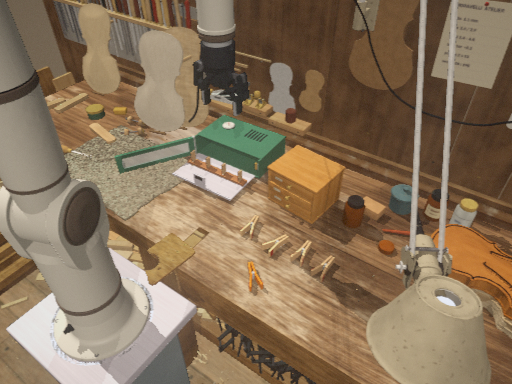

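```bash
python3 - <<'E'
import re
s=open("h.py").read()
s=s.replace("m=(r>225)&(g>208)&(b<225)&((g-b>55)|(b>165)); m|=(b>200)&(g>215)&(r>215)","m=(g>215)&(g-b>72); m|=(b>195)&(g>215)&(r>215)")
open("h.py","w").write(s)
E
python3 - <<'E'
from h import *
import pickle
r=pickle.load(open("s0.pkl","rb")); T=r["top"]
for c in clips(T): print(c)
print("cabinet",plane(T,[(256,181),(314,184),(256,131)],110).round().tolist())
# scene ray vs spring of clip1 : spring white in scene
S=r["scene"];
for c in clips(S,(205,290,230,345)): print(c)
E
```

```text
{'n': np.int32(84), 'px': array([265.2, 220.5]), 'org': array([ 433.6, -120.9]), 'yaw': 0.185, 'len': 71.0, 'wid': 26.1}
{'n': np.int32(82), 'px': array([316.7, 220.8]), 'org': array([ 435.1, -289.3]), 'yaw': 0.015, 'len': 71.8, 'wid': 25.2}
{'n': np.int32(79), 'px': array([294.9, 225.6]), 'org': array([ 418.2, -217.7]), 'yaw': -0.319, 'len': 72.1, 'wid': 25.7}
{'n': np.int32(53), 'px': array([338.8, 226.4]), 'org': array([ 414.8, -360.5]), 'yaw': -0.159, 'len': 55.5, 'wid': 24.9}
cabinet [[550.0, -92.0, 110.0], [541.0, -270.0, 110.0], [709.0, -92.0, 110.0]]
```

```bash
cat >> rob.py <<'E'
def pick(org,yaw,back=30,z=4,op=0.6,strength=40):
    x,y=np.array(org)-back*np.array([np.cos(yaw),np.sin(yaw)])
    grip(op,strength); reach([x,y,130],q(yaw)); f0=F()
    move_straight([x,y,z],feed=100); f=F()-f0
    grip(0.0,strength); print("pick f",f.round(1),"open",round(read_opening(),3),"grasp",round(read_grasp_force(),1),"t",round(read_t(),1))
    move_straight([x,y,130],feed=120)
    print("lifted open",round(read_opening(),3),"grasp",round(read_grasp_force(),1))
psi=0.027; Rz=np.array([[np.cos(psi),-np.sin(psi)],[np.sin(psi),np.cos(psi)]])
def strip(i): return np.array([564.5,115.])+Rz@[0,96-64*i]
E
python3 - <<'E'
from rob import *
pick((433.6,-120.9),0.185)
p=strip(0)-Rz@[54,0]
reach([*p,110],q(psi)); print(read_position(),read_t())
s=snap("h0"); im=s["scene"]["frame"][80:230,120:320]; cv2.imwrite("pics/h0.png",cv2.resize(im,None,fx=4,fy=4,interpolation=cv2.INTER_CUBIC))
E
```

```text
pick f [ 1.1 -0.2 -0.2] open 0.15 grasp 39.5 t 11.2
lifted open 0.151 grasp 39.0
[508.08579773 207.42900228 109.82211337] 13.7583
```

View pics/h0.png

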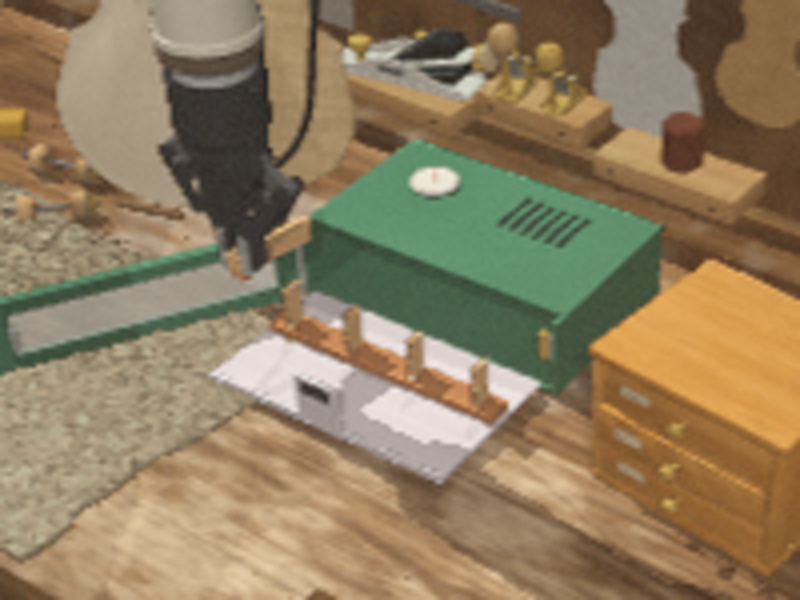

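```bash
python3 - <<'E'
from h import *
import pickle
S=pickle.load(open("h0.pkl","rb"))["scene"]
psi=.027;X=np.array([np.cos(psi),np.sin(psi)]);Y=np.array([-X[1],X[0]]);g=np.array([508.1,207.4])
k=4; im=cv2.resize(S["frame"][110:175,155:235],None,fx=10,fy=9.2,interpolation=cv2.INTER_CUBIC)[:598]
for a,b in((65,-13),(65,13),(65,-7),(-10,-8)):
    for z in(106,128): 
        uv=proj(S,[*(g+a*X+b*Y),z])[0]; print(a,b,z,uv.round(1)); cv2.circle(im,tuple(((uv-[155,110]+.5)*[10,9.2]).astype(int)),3,(255,0,0),-1)
cv2.imwrite("pics/h0c.png",im)
E
```

```text
65 -13 106 [197. 139.]
65 -13 128 [196.3 133.3]
65 13 106 [190.9 136.5]
65 13 128 [190.2 130.9]
65 -7 106 [195.6 138.4]
65 -7 128 [194.9 132.7]
-10 -8 106 [180.5 149.7]
-10 -8 128 [179.6 143.9]
```

View pics/h0c.png

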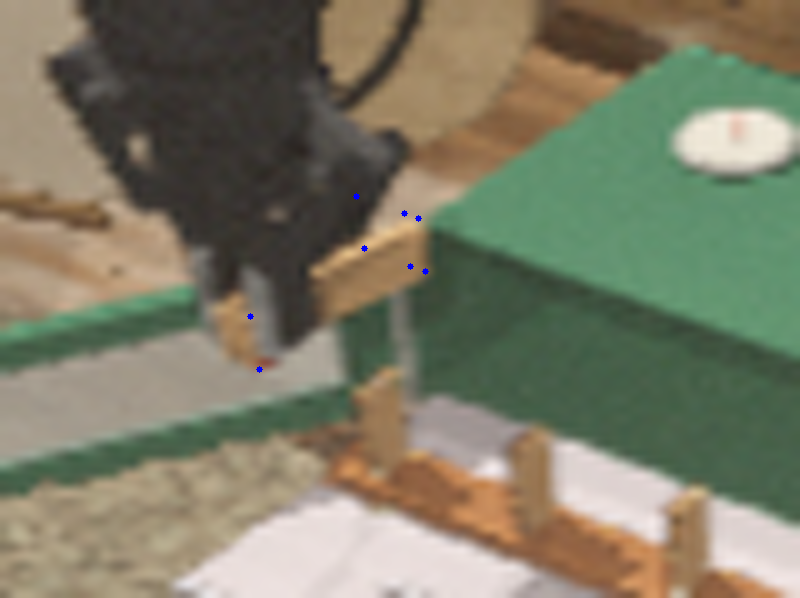

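The held clip is level and its jaw tip is at crop (425,230–275), within about 1.5 mm of where I predicted. I'll lower it onto strip 0 while watching the contact force.

```bash
cat >> rob.py <<'E'
def place(i,dx=0,dy=0,zt=38,op=0.5):
    p=strip(i)-Rz@[54-dx,-dy]; P=np.array(read_position())
    if np.linalg.norm(P[:2]-p)>3: reach([*p,110],q(psi))
    f0=F()
    for z in (85,70,60,50,zt):
        move_straight([*p,z],feed=70); f=F()-f0
        if np.linalg.norm(f)>6: print("FORCE",z,f.round(1)); return False
    print("down f",f.round(1)); grip(op); f1=F()-f0; sleep(.2)
    move_straight([*p,130],feed=120); print("released f",f1.round(1),"up f",(F()-f0).round(1),"t",round(read_t(),1)); return True
E
python3 - <<'E'
from rob import *
if place(0):
    reach([420,60,250],q(0)); s=snap("p0"); cv2.imwrite("pics/p0.png",cv2.resize(np.vstack([s["scene"]["frame"][110:200,150:290],s["top"]["frame"][150:220,140:280]]),None,fx=3.7,fy=3.7,interpolation=cv2.INTER_CUBIC)); print(read_t())
E
```

```text
down f [-0.4 -0.5 -0.1]
released f [-0.3 -0.4  0.4] up f [-0.3 -0.3  0.3] t 17.1
18.1
```

View pics/p0.png

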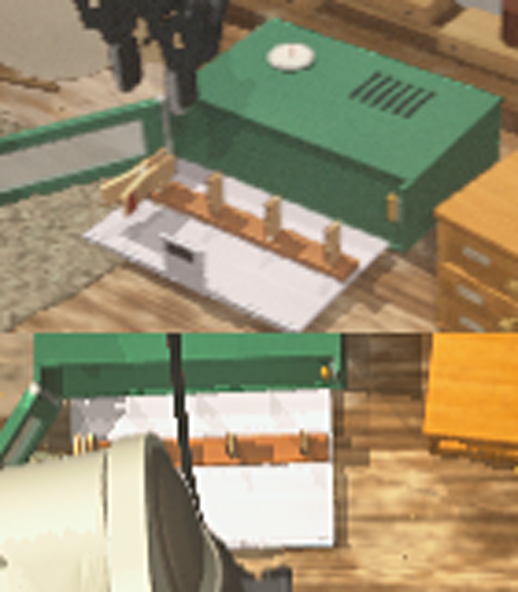

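The clip sits level on strip 0 with its tails towards the front: scene crop (140,180), and jaws around the strip at (83,445) in the top crop. On to the other three, measuring each again before its pick.

```bash
python3 - <<'E'
s=open("h.py").read()
s=s.replace("z=22):\n","z=22,G=215,D=72):\n").replace("m=(g>215)&(g-b>72)","m=(g>G)&(g-b>D)")
s+='''
def allclips(d,**k):
    best=[]
    for G,D in((215,72),(208,65),(205,72),(222,75),(200,60),(195,65)):
        for c in clips(d,G=G,D=D,**k):
            if abs(c["len"]-72)>5 or not 20<c["wid"]<34: continue
            j=[b for b in best if np.linalg.norm(b["org"]-c["org"])<25]
            if not j: best.append(c)
    return best
'''
open("h.py","w").write(s)
E
python3 - <<'E'
from rob import *
import pickle
for c in allclips(pickle.load(open("s0.pkl","rb"))["top"]): print(c)
s=snap("p1",("top",)); cc=allclips(s["top"]); print("now")
for c in cc: print(c)
c=min(cc,key=lambda c:np.linalg.norm(c["org"]-[418,-218]))
if len(cc)==3 and np.linalg.norm(c["org"]-[418,-218])<6:
    pick(c["org"],c["yaw"]); p=strip(1)-Rz@[54,0]
    reach([*p,110],q(psi)); snap("h1"); place(1)
    reach([470,300,250],q(0)); s=snap("p2")
    for c in allclips(s["top"]): print(c)
    print(read_t())
E
```

```text
{'n': np.int32(84), 'px': array([265.2, 220.5]), 'org': array([ 433.6, -120.9]), 'yaw': 0.185, 'len': 71.0, 'wid': 26.1}
{'n': np.int32(82), 'px': array([316.7, 220.8]), 'org': array([ 435.1, -289.3]), 'yaw': 0.015, 'len': 71.8, 'wid': 25.2}
{'n': np.int32(79), 'px': array([294.9, 225.6]), 'org': array([ 418.2, -217.7]), 'yaw': -0.319, 'len': 72.1, 'wid': 25.7}
{'n': np.int32(71), 'px': array([339. , 224.1]), 'org': array([ 422.7, -360.3]), 'yaw': -0.109, 'len': 69.7, 'wid': 25.3}
nowTraceback (most recent call last):
  File "<stdin>", line 6, in <module>
ValueError: min() iterable argument is empty
```

```bash
python3 - <<'E'
from rob import *
reach([470,300,250],q(0)); s=snap("p1"); cc=allclips(s["top"])
for c in cc: print(c)
print(read_t())
cv2.imwrite("pics/p1.png",s["top"]["frame"][130:330,120:400])
print(s["top"]["frame"][222,285:345].tolist())
E
```

```text
{'n': np.int32(72), 'px': array([339. , 224.2]), 'org': array([ 422.6, -360.5]), 'yaw': -0.102, 'len': 69.8, 'wid': 24.4}
19.2167
[[75, 115, 148], [65, 101, 131], [64, 98, 127], [67, 101, 130], [70, 104, 132], [72, 108, 136], [73, 112, 141], [73, 107, 136], [55, 88, 118], [94, 164, 223], [74, 124, 167], [40, 61, 80], [97, 171, 231], [93, 158, 205], [61, 94, 123], [62, 95, 124], [69, 107, 140], [62, 99, 135], [59, 98, 131], [57, 95, 127], [57, 92, 126], [56, 90, 126], [55, 91, 126], [46, 78, 105], [48, 78, 107], [46, 76, 105], [46, 74, 103], [46, 74, 101], [45, 73, 100], [63, 107, 146], [105, 183, 242], [116, 145, 164], [108, 127, 136], [95, 169, 231], [107, 186, 240], [45, 72, 101], [46, 76, 106], [43, 73, 102], [44, 74, 106], [41, 71, 103], [55, 89, 123], [74, 116, 159], [72, 113, 149], [67, 106, 143], [58, 97, 137], [65, 101, 140], [66, 102, 143], [65, 102, 142], [67, 104, 142], [67, 108, 148], [68, 108, 147], [62, 111, 152], [127, 216, 255], [99, 160, 215], [107, 125, 138], [108, 192, 248], [129, 226, 255], [31, 47, 69], [37, 59, 81], [36, 59, 82]]
```

View pics/p1.png

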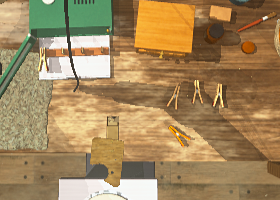

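The arm's shadow falls across the clips. From here I'll go back to the start pose for each measurement, where the light on them is clean.

```bash
cat >> rob.py <<'E'
HOME=[-1.054,0.501,-0.427,1.55,0.221,1.138,-0.21]
def look(tag):
    move_j(HOME); s=snap(tag); cc=allclips(s["top"])
    for c in cc: print(c["org"],c["yaw"],c["len"],c["wid"])
    print("t",read_t()); return s,cc
E
python3 - <<'E'
from rob import *
s,cc=look("l1")
c=min(cc,key=lambda c:np.linalg.norm(c["org"]-[418,-218]))
if len(cc)==3 and np.linalg.norm(c["org"]-[418,-218])<6:
    move_straight([330,500,260],feed=200) if 0 else None
    pick(c["org"],c["yaw"]); p=strip(1)-Rz@[54,0]
    reach([*p,110],q(psi)); place(1)
    look("l2")
E
```

```text
[ 435.1 -289.3] 0.015 71.8 25.2
[ 422.6 -360.5] -0.118 69.8 25.0
[ 418.2 -217.7] -0.319 72.1 25.7
t 20.9667
pick f [-0.7 -0.4 -0.5] open 0.155 grasp 39.2 t 26.1
lifted open 0.152 grasp 39.0
down f [-0.2  0.4 -0.3]
released f [-1.2 -0.3  0.5] up f [ 0.  -0.5  0.3] t 32.0
[ 435.1 -289.3] 0.015 71.8 25.2
[ 422.6 -360.5] -0.118 69.8 25.0
t 34.275
```

```bash
python3 - <<'E'
from rob import *
import sys
cc=None
exp=[[435.1,-289.3],[422.6,-360.5]]; cur=allclips(__import__("pickle").load(open("l2.pkl","rb"))["top"])
for k,i in((0,2),(1,3)):
    c=min(cur,key=lambda c:np.linalg.norm(c["org"]-exp[k]))
    if np.linalg.norm(c["org"]-exp[k])>6: print("moved",c); break
    pick(c["org"],c["yaw"]); reach([*(strip(i)-Rz@[54,0]),110],q(psi))
    if not place(i): break
    s,cur=look(f"l{3+k}")
    if k==0 and len(cur)!=1: break
s=snap("l5"); cv2.imwrite("pics/l5.png",cv2.resize(np.vstack([s["scene"]["frame"][110:200,150:290],s["top"]["frame"][150:220,140:280]]),None,fx=3.7,fy=3.7,interpolation=cv2.INTER_CUBIC))
E
```

```text
pick f [-0.5 -1.2 -0.9] open 0.152 grasp 40.0 t 39.7
lifted open 0.148 grasp 39.3
down f [-1.2  1.3 -1. ]
released f [ 0.7  1.3 -0.2] up f [-0.7  1.7 -1.4] t 45.6
[ 422.6 -360.5] -0.118 69.8 25.0
t 48.0667
pick f [-0.1  0.  -0. ] open 0.156 grasp 41.1 t 53.7
lifted open 0.148 grasp 40.2
down f [-0.3  0.1  0.6]
released f [-0.4 -0.6  0.9] up f [ 1.  -0.8  1. ] t 59.6
t 62.275
```

View pics/l5.png

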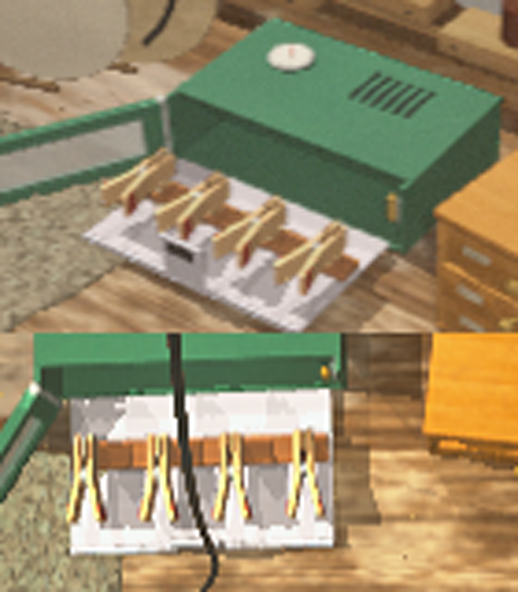

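All four clips grip strips 0–3, level, with their tails towards the front (top crop: x≈85, 158, 232 and 303, y≈480). Next I'll push the tray home.

```bash
python3 - <<'E'
from rob import *
grip(0.0,40); X=np.array([np.cos(psi),np.sin(psi)]); lip=np.array([564.5,115.])-89*X
P=lambda s:lip+s*X
reach([*P(-50),150],q(psi)); f0=F(); move_straight([*P(-50),38],feed=100); print("down",(F()-f0).round(1))
s=-50; first=None
while s<160:
    d=15 if s<105 and s>-20 else 3
    if s<-20: d=5
    s+=d; move_straight([*P(s),38],feed=60); f=(F()-f0)[:2]@X
    if first is None and f<-1.2: first=s; print("contact",s,f.round(1))
    if f<-9: break
print("stop",s,f.round(1),np.round(read_position(),1),read_t())
move_straight([*P(s-40),38],feed=100); move_straight([*P(s-40),150],feed=150)
move_j(HOME); w=snap("tr"); print(read_t())
cv2.imwrite("pics/tr.png",cv2.resize(np.vstack([w["scene"]["frame"][110:200,150:290],w["top"]["frame"][150:220,140:280]]),None,fx=3.7,fy=3.7,interpolation=cv2.INTER_CUBIC))
E
```

```text
down [-1.3 -0.7  1. ]
contact 88 -1.4
stop 139 -12.9 [610.  116.3  37.3] 73.3333
77.2417
```

View pics/tr.png

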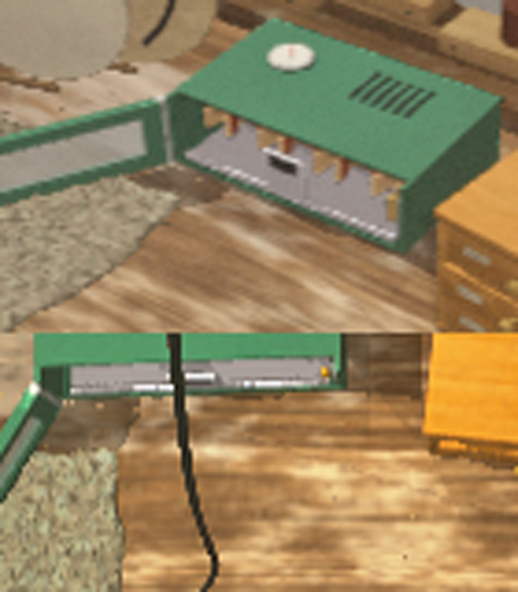

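The tray is home: its lip is flush with the box front and the push ended on a hard stop of 13 N. Now I'll sweep the door shut along its arc.

```bash
cat > door.py <<'E'
from rob import *
X=np.array([np.cos(psi),np.sin(psi)]);Y=np.array([-X[1],X[0]]);H=np.array([609.,249.5])
def pos(th,gap=0,r=228):
    d=-Y*np.cos(th)-X*np.sin(th); n=Y*np.sin(th)-X*np.cos(th)
    return [*(H+r*d+(6+11*abs(np.cos(th))+14.5*abs(np.sin(th))+gap)*n),35]
E
python3 - <<'E'
from door import *
for th,g in((2.115,45),(2.1,0),(1.5,0),(.8,0),(0,0)): 
    s=solve_ik(pos(th,g),q(psi)); print(th,np.round(pos(th,g)),None if s is None else np.round(s,2))
p=pos(2.115,45); grip(0.0)
reach([p[0],p[1],150],q(psi)); f0=F(); move_straight(p,feed=100); print("down",(F()-f0).round(1))
for g in(20,5): move_straight(pos(2.115,g),feed=60)
print("near",(F()-f0).round(1))
th=2.1; hit=False
while th>0.13:
    th-=0.07; move_straight(pos(th),feed=70); f=F()-f0
    if not hit and np.linalg.norm(f)>1.5: hit=True; print("contact",round(th,2),f.round(1))
    if np.linalg.norm(f)>15: print("BIG",th,f.round(1)); break
print(round(th,3),f.round(1),np.round(read_position(),1),read_t())
E
```

```text
2.115 [445. 422.  35.] [-0.97  0.66  0.22  1.79 -0.21  0.72 -2.18]
2.1 [421. 380.  35.] [-0.95  0.6   0.21  1.91 -0.19  0.66 -2.16]
1.5 [380. 248.  35.] [-0.81  0.45  0.2   2.18 -0.17  0.52 -2.02]
0.8 [433. 103.  35.] [-0.53  0.45  0.28  2.2  -0.24  0.52 -1.61]
0 [598.  21.  35.] [-0.29  0.64  0.27  1.83 -0.25  0.7  -1.41]
down [-0.2 -0.8  0.3]
near [ 0.2 -0.6 -0. ]
contact 1.82 [ 1.1 -0.2  1.3]
0.07 [ 0.8 -0.6  0.1] [581.4  22.4  35. ] 92.6917
```

```bash
python3 - <<'E'
from door import *
s=0.07; f0=F(); log=[]
while s>-0.08:
    s-=0.006; move_straight(pos(s),feed=25); f=(F()-f0)@[*X,0]; log.append((round(s,3),round(f,1)))
    if f<-16: break
print(log,np.round(read_position(),1),read_t())
p=pos(s,60); move_straight(p,feed=60); move_straight([p[0],p[1],180],feed=150); move_j(HOME)
w=snap("dr"); print(read_t())
cv2.imwrite("pics/dr.png",cv2.resize(np.vstack([w["scene"]["frame"][110:200,150:290],w["top"]["frame"][150:220,140:280]]),None,fx=3.7,fy=3.7,interpolation=cv2.INTER_CUBIC))
E
```

```text
[(0.064, np.float64(-1.1)), (0.058, np.float64(-1.1)), (0.052, np.float64(-2.2)), (0.046, np.float64(-5.7)), (0.04, np.float64(-7.9)), (0.034, np.float64(-10.6)), (0.028, np.float64(-13.9)), (0.022, np.float64(-16.3))] [585.1  21.1  32.7] 94.6917
99.5917
```

View pics/dr.png

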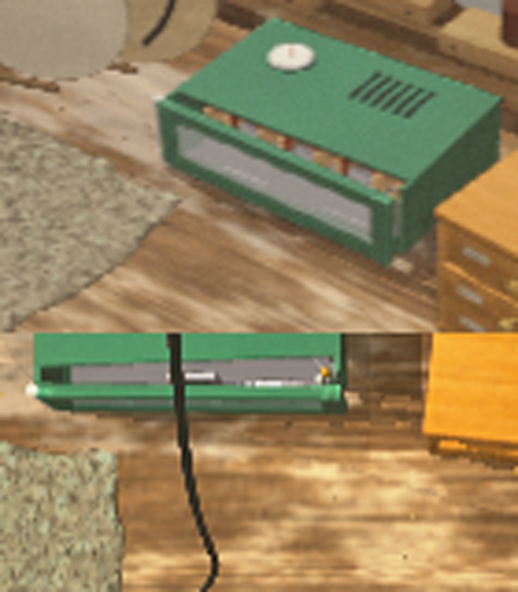

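The door isn't seated. In the top crop it still stands a little open from the hinge (30,390) to the free edge (345,395). I'll measure its angle and how far the tray sits in, working from the pixels.

```bash
python3 - <<'E'
from h import *
import pickle
a=pickle.load(open("dr.pkl","rb")); b=pickle.load(open("tr.pkl","rb"))
T=a["top"]; t=T["frame"].astype(int); tb=b["top"]["frame"].astype(int)
for u in (160,175,205,215,225,230):
    print(u,"door",[tuple(t[v,u]) [1] for v in range(152,175)],"\n    open",[tb[v,u][1] for v in range(152,175)])
E
```

```text
160 door [np.int64(154), np.int64(154), np.int64(154), np.int64(152), np.int64(152), np.int64(160), np.int64(119), np.int64(127), np.int64(136), np.int64(136), np.int64(136), np.int64(126), np.int64(145), np.int64(151), np.int64(162), np.int64(104), np.int64(106), np.int64(104), np.int64(81), np.int64(98), np.int64(146), np.int64(154), np.int64(135)] 
    open [np.int64(154), np.int64(155), np.int64(154), np.int64(153), np.int64(152), np.int64(159), np.int64(123), np.int64(149), np.int64(162), np.int64(161), np.int64(162), np.int64(162), np.int64(132), np.int64(183), np.int64(132), np.int64(94), np.int64(110), np.int64(111), np.int64(108), np.int64(109), np.int64(104), np.int64(101), np.int64(91)]
175 door [np.int64(154), np.int64(153), np.int64(155), np.int64(155), np.int64(157), np.int64(151), np.int64(118), np.int64(129), np.int64(137), np.int64(136), np.int64(139), np.int64(111), np.int64(144), np.int64(155), np.int64(157), np.int64(96), np.int64(119), np.int64(112), np.int64(85), np.int64(78), np.int64(81), np.int64(105), np.int64(101)] 
    open [np.int64(154), np.int64(154), n
[... 2420 characters left out ...]
230 door [np.int64(149), np.int64(148), np.int64(152), np.int64(145), np.int64(141), np.int64(138), np.int64(168), np.int64(176), np.int64(163), np.int64(124), np.int64(100), np.int64(87), np.int64(184), np.int64(178), np.int64(153), np.int64(142), np.int64(92), np.int64(68), np.int64(69), np.int64(72), np.int64(81), np.int64(84), np.int64(82)] 
    open [np.int64(149), np.int64(150), np.int64(151), np.int64(145), np.int64(142), np.int64(140), np.int64(168), np.int64(176), np.int64(164), np.int64(124), np.int64(102), np.int64(93), np.int64(115), np.int64(99), np.int64(158), np.int64(161), np.int64(154), np.int64(143), np.int64(129), np.int64(108), np.int64(116), np.int64(123), np.int64(132)]
```

```bash
python3 - <<'E'
from door import *
import pickle
b=pickle.load(open("tr.pkl","rb"))["top"]; print("lip",plane(b,[(215,163.8),(225,163.3)],18).round(1).tolist())
def P(th): p=pos(th,0,242); p[2]=48; return p
p=P(0.12); reach([p[0]-30,p[1],180],q(psi)); move_straight([p[0]-30,p[1],48],feed=120); f0=F()
move_straight(P(0.075),feed=60); s=0.075; log=[]
while s>-0.12:
    s-=0.006; move_straight(P(s),feed=30); sleep(.1); f=(F()-f0); c=read_position()
    log.append((round(s,3),*[round(float(v),1) for v in f],round(c[0]-P(s)[0],1),round(c[0],1)))
    if f[0]<-32: break
for l in log: print(l)
print(read_t())
E
```

```text
lip [[624.3, 46.1, 18.0], [625.9, 12.6, 18.0]]
(0.069, -0.5, -0.9, 0.1, np.float64(-0.1), np.float64(580.8))
(0.063, 0.8, -0.9, 0.9, np.float64(0.0), np.float64(582.4))
(0.057, 0.2, -0.3, 0.7, np.float64(0.0), np.float64(584.0))
(0.051, -0.3, -0.4, 0.3, np.float64(0.0), np.float64(585.5))
(0.045, 0.1, -0.4, 0.7, np.float64(0.0), np.float64(587.0))
(0.039, -4.7, -0.2, 4.0, np.float64(-1.1), np.float64(587.4))
(0.033, -9.5, 0.5, 7.2, np.float64(-2.5), np.float64(587.5))
(0.027, -11.1, -0.3, 11.3, np.float64(-4.0), np.float64(587.6))
(0.021, -15.7, -0.2, 12.6, np.float64(-5.5), np.float64(587.6))
(0.015, -18.2, 0.3, 16.3, np.float64(-6.7), np.float64(588.0))
(0.009, -1.0, -0.8, -0.8, np.float64(0.4), np.float64(596.7))
(0.003, -0.2, 0.3, 1.2, np.float64(1.0), np.float64(598.8))
(-0.003, -1.9, -0.3, 2.7, np.float64(-0.3), np.float64(599.0))
(-0.009, -6.3, -0.4, 5.3, np.float64(-1.7), np.float64(598.9))
(-0.015, -10.6, 0.7, 7.7, np.float64(-3.0), np.float64(598.9))
(-0.021, -12.8, 0.4, 10.8, np.float64(-4.4), np.float64(598.9))
(-0.027, -16.3, -0.9, 13.1, np.float64(-5.8), np.float64(598.9))
(-0.033, -18.0, -0.0, 15.2, np.float64(-7.2), np.float64(598.9))
(-0.039, -23.2, 0.2, 18.0, np.float64(-8.6), np.float64(598.9))
(-0.045, -25.3, 0.4, 20.8, np.float64(-9.9), np.float64(598.9))
(-0.051, -29.6, 0.5, 24.8, np.float64(-11.3), np.float64(598.9))
(-0.057, -31.8, -0.5, 25.7, np.float64(-12.7), np.float64(598.9))
(-0.063, -35.8, -0.0, 29.8, np.float64(-14.0), np.float64(598.9))
112.3
```

The catch gave at about 18 N. The door then moved 11 mm (0.045 rad) to a hard stop. I'll back off and check it.

```bash
python3 - <<'E'
from door import *
c=read_position(); move_straight([c[0]-50,c[1],48],feed=60); c=read_position(); move_straight([c[0],c[1],180],feed=150); move_j(HOME)
w=snap("fin"); print(read_t(),F().round(1))
cv2.imwrite("pics/fin.png",cv2.resize(np.vstack([w["scene"]["frame"][110:200,150:290],w["top"]["frame"][150:220,140:280]]),None,fx=3.7,fy=3.7,interpolation=cv2.INTER_CUBIC))
E
```

```text
117.25 [-0.3 -0.4 -0.5]
```

View pics/fin.png

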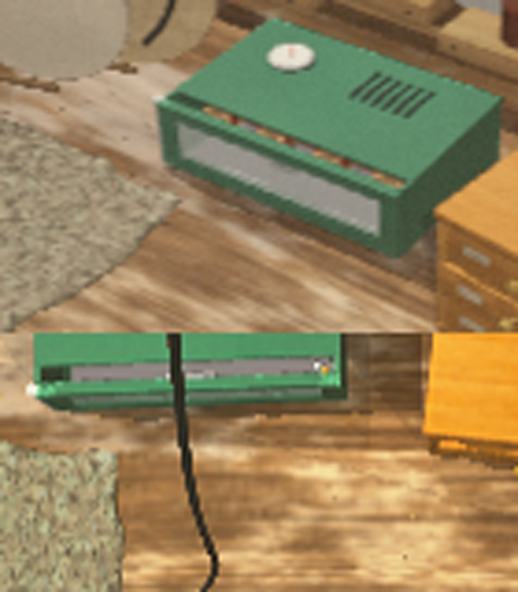

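The door is flush all along the box front (top crop, from (35,388) to (345,375)) and the clips can be seen standing inside. I'm handing the job in.

```bash
python3 -c "
from cell import *
print(close_job())"
```

```text
the job is handed in; nothing more can be done
None
```

All four clips are clamped on strips 0–3, the tray is home and the door is shut on its catch; I handed the job in at about 117 s of the 208 s, but no verdict came back.

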